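Unlock the blue parts cassette with the release key

TASK

Take the orange-handled release key out of its stand and, holding it, push it straight down through the slot in the cover of the blue cassette, so that it presses the red latch tab hidden inside and the parts tray slides out. Push it fully home, until its collar rests flat on the cover, and leave it standing there. Leave the grey cassette locked.

Things in the scene. Friction and masses are not known exactly. Their poses are not given: they have to be found in the camera images.
- release_key: Loose 90 g key, round: steel rod dia 10, 55 long, below an aluminium collar dia 50, 8 thick; orange handle dia 22, 60 long on top. Origin: centre of collar underside (rod tip z -55, handle z 8 to 68 mm, z up). Starts upright, rod in a 16 mm hole of a fixed grey stand 64 x 64 x 62 high, collar on it. A like stand holds a black-handled punch, not needed; stands may swap sides.
- blue_cassette_slot (a point): Middle of the slot's mouth, at the top of the blue cassette's cover (6 mm thick, 90 mm above the bench). Slot 26 mm along x, 46 mm along y, white frame painted round it; z up. Cassette: fixed blue box 160 (x) x 120 (y) x 90 mm, slot in mid-top. The red tab lies 30 mm below the cover's top, seen through the slot. A like grey cassette stands beside; they may swap places.
- blue_latch (a joint): How far the blue cassette's red tab is pressed straight down, m: 0 at the start, 0.025 with the key fully home, 0.027 at its stop. It resists with a steady 5 N or so plus a little damping, and stays where left (no spring back). As it sinks, the black tray slides out at the cassette's front (-x of the slot point), 1.5 times as far.
- grey_latch (a joint): The same for the grey cassette's tab, which must stay up: 0 at the start.

How it is judged:
By the outcome, as a careful person would: the job done as asked, in the order asked, and still so for the second after the job is handed in, with the robot touching nothing.
It also fails if it takes over 42 s, if anything falls off the work surface, if the arm or the gripper's body presses on something with over 40 N, if the wrist force passes 120 N, or if a joint passes its speed limit or range.

ROBOT

A 6-joint arm with a two-finger parallel gripper is mounted at the origin on the work surface. World frame = base frame: x ahead of the robot, y to its left, z up, the work surface at z = 0. Lengths are in m, angles in degrees, forces in N, time in s.
With the tool pointing down it reaches from about 0.3 to 0.75 m from the base axis. Payload 8.5 kg.
Tool frame: the origin (TCP) lies on the centre line of the jaws, within the pads' length; the fingertips stand 17 mm ahead of it and the grasp point (between the pads) lies 2 mm behind it (env.tcp_to_tips is the distance from the TCP to the fingertips, in m); z points along the fingers, y is the line along which they close (so a half turn about z gives the same grasp; the last joint's range is limited). The gripper opens to 85 mm and grips with 20 to 120 N. Pads are 22 mm wide; open, the fingers measure 114 mm over their backs; the gripper's body (76 mm by 85 mm) begins 54 mm behind the grasp point. The pads swing forward as they close: fully open they stand 13 mm farther back than shut.
Start: joints at [61.977, 21.807, 74.336, -0, 83.858, -12.336], TCP at [0.149, 0.529, 0.248] pointing down, gripper open.
Joint ranges: [-178.18, 178.18], [-50.72, 133.34], [12.68, 142.11], [-81.47, 261.47], [9.98, 163.14], [-165.26, 165.26]. Speed limits (degrees/s): [136.94, 136.94, 180, 180, 180, 180].

INTERFACE

Orientations are given as a 3x3 rotation matrix whose columns are the frame's x, y, z axes.
In Python, from rig import env gives the robot as it stands. The module is installed in compiled form; this text tells all that it offers.
- The arm moves only by the shell command python3 -m pendant 'ROWS' [FORCE]. ROWS is JSON, a list of rows, each a list of 7 numbers: the opening, from 0 (shut) to 1 (fully open), then the shift along the tool's x, y, z in m, then the turn, a rotation vector about the tool's x, y, z in rad. A call has 1 to 5 rows; each row is the pose to reach, as a shift and turn from the pose commanded when the call began, along the tool's axes at that moment; what a row does not reach only later rows make up. A row lasts 1/8 s, in which the tool goes at most 62.5 mm and 10.7 degrees, less where a joint would pass 70% of its speed; a pose out of reach is approached as far as the arm can. A call with a gripper value outside its range is refused whole. The fingers move at their own pace and stop on an object; FORCE is the grip in N (left out, the last holds). Time passes only in rows, so rows that repeat a pose let the fingers close. It gives the time, the measured TCP pose, the force, the opening and the grip force at its end, in the units of the state.
- env.observe(): the state, without advancing time (a new reading comes with each control period).
- env.get_image(name): name is "side" or "top"; returns a dict with "image" (400x640x3 uint8, blue, green, red), "fx", "fy", "cx", "cy" (pixels), "k1" (the pictures are not rectified: a ray, as slopes to the right and down, at radius r is drawn at 1 + k1 r^2 times it, then the intrinsics apply), "pose" (4x4, takes a point from camera to world coordinates). Camera axes: x right, y up, looking along -z (the intrinsics and any distortion apply to the point x, -y, -z); pixel columns grow to the right and rows downward; lengths in m; the calibration is good to about 2 mm. A picture is of the moment at which its call begins. There is no depth.
- env.close_job(): hands the job in; it is judged then, once.
Trained networks look in the newest picture that a camera, given by its name, has taken for a name from the list of things; names that differ only in an ending like _2 or _b are one class to them, and where a whole thing is asked for, a point or a joint stands for the part that bears it (a point fixed in the world has none). Each returns a list of dicts, best first, with "conf" (0 to 1); they miss things now and then, are a little off and sometimes report something else, mostly with a low value. They report only what shows in the picture. A call takes as long as a camera call.
- env.find_in(camera, thing): "bbox" ([centre column, centre row, width, height] in pixels, round what is visible of it).
- env.trace(camera, thing): "mask" (400x640 bool, what is visible of it) and "bbox" ([centre column, centre row, width, height] in pixels, round what is visible of it).
- env.tip_of(camera, thing): "centre" ([column, row] in pixels: a listed point, or the origin of a listed thing).
The state is a dict: "time_s": time; "q": joint angles; "qvel": joint speeds; "joint_efforts": joint torques, N m; "position": TCP position; "tool_rot": TCP orientation; "ft_force": force on the tool from outside, world axes, zero at the start; "wrist_torque": the same for the moment, N m; "grip_width": finger opening in m; "gripper_force": force on a finger pad.
Only numpy, scipy, OpenCV 4.12 (cv2) and the standard library are available. Lean on these libraries where they do the work, as an engineer would, in place of code of your own. Each camera call takes 0.05 s, during which the arm holds its last target. There are 200 camera calls.

## Working session

There is one attempt and no reset: what is moved stays moved. The work goes in short steps, Python scripts to look and compute and a shell command to move; the robot and the scene stay as the last step left them, time stands still between calls to the robot, and variables do not carry over. Pictures are saved under pics/ and viewed, at most 10 in all, crops included, and the job is handed in when it is done.

```bash
mkdir -p pics; cat > h.py <<'E'
import numpy as np, cv2
from rig import env
def ray(im,u,v):
    K=np.array([[im['fx'],0,im['cx']],[0,im['fy'],im['cy']],[0,0,1]])
    d=np.array([(u-im['cx'])/im['fx'],(v-im['cy'])/im['fy']]); s=d.copy()
    for _ in range(20): s=d/(1+im['k1']*(s@s))
    P=np.array(im['pose']); return P[:3,3],P[:3,:3]@np.array([s[0],-s[1],-1])
def at_z(im,u,v,z):
    o,d=ray(im,u,v); return o+d*(z-o[2])/d[2]
def proj(im,p):
    P=np.array(im['pose']); c=P[:3,:3].T@(np.array(p)-P[:3,3]); s=np.array([c[0],-c[1]])/-c[2]
    s=s*(1+im['k1']*(s@s)); return s[0]*im['fx']+im['cx'],s[1]*im['fy']+im['cy']
def tri(i1,p1,i2,p2):
    A=[];b=[]
    for i,p in((i1,p1),(i2,p2)):
        o,d=ray(i,*p); d/=np.linalg.norm(d); M=np.eye(3)-np.outer(d,d); A.append(M); b.append(M@o)
    return np.linalg.lstsq(np.vstack(A),np.hstack(b),rcond=None)[0]
E
python3 - <<'E'
from h import *
np.set_printoptions(precision=4,suppress=True)
I={}
for c in('top','side'):
    I[c]=env.get_image(c); cv2.imwrite(f'pics/{c}0.png',I[c]['image']); print(c,np.array(I[c]['pose'])[:3],I[c]['fx'],I[c]['k1'])
R={}
for c in I:
  for t in('release_key','blue_cassette_slot'):
    r=env.tip_of(c,t); print(c,t,r)
    if r:R[c,t]=r[0]['centre']; print(at_z(I[c],*R[c,t],.062 if 'key' in t else .09))
for t in('release_key','blue_cassette_slot'):
  if ('top',t) in R and ('side',t) in R: print(t,tri(I['top'],R['top',t],I['side'],R['side',t]))
print(env.observe()['tool_rot'])
E
```

```text
top [[-0.0057  0.9955 -0.0949  0.4401]
 [-0.9993 -0.0021  0.0382 -0.0067]
 [ 0.0378  0.0951  0.9948  1.0358]] 426.46504558797506 0.02828104516104814
side [[ 0.7337  0.4013 -0.5483 -0.0019]
 [-0.6793  0.4161 -0.6045 -0.5969]
 [-0.0144  0.8159  0.578   0.687 ]] 370.34350411794713 -0.07382333004225619
top release_key [{'centre': [420.0, 258.9], 'conf': 0.74}]
[ 0.4077 -0.2647  0.062 ]
top blue_cassette_slot [{'centre': [248.0, 140.6], 'conf': 0.9}]
[0.6746 0.1248 0.09  ]
side release_key []
side blue_cassette_slot [{'centre': [323.4, 175.2], 'conf': 0.61}]
[0.6797 0.1282 0.09  ]
blue_cassette_slot [0.6743 0.1237 0.0941]
[[-0.9628  0.2704 -0.0002]
 [ 0.2704  0.9628 -0.0004]
 [ 0.0001 -0.0004 -1.    ]]
```

View pics/top0.png

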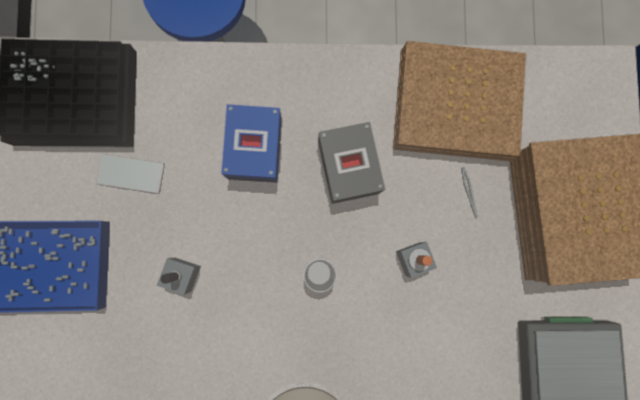

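View pics/side0.png

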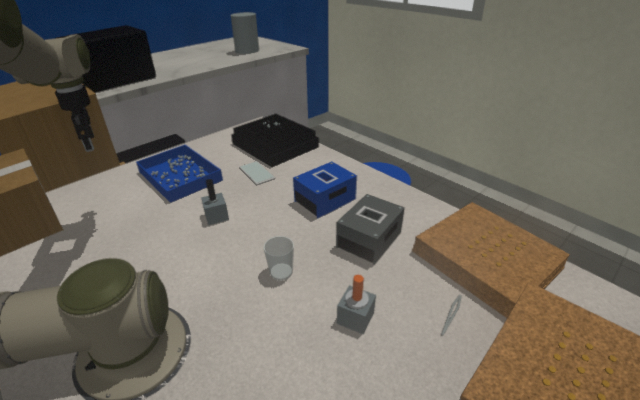

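The top view shows the blue slot at about (250,141), the grey one at (351,160), the key at (420,260) and a cup at (320,277) between them. The side view shows the orange handle at (358,288) and the blue slot at (325,176).

```bash
python3 - <<'E'
from h import *
from scipy.optimize import least_squares
np.set_printoptions(precision=4,suppress=True)
I={c:env.get_image(c) for c in('top','side')}
# key: silhouette of handle (convex hull) fit to orange mask centroid/extents
obs={}
for c in I:
    hsv=cv2.cvtColor(I[c]['image'],cv2.COLOR_BGR2HSV)
    m=cv2.inRange(hsv,(3,150,90),(16,255,255))
    x,y,w,h=(400,230,50,50) if c=='top' else (335,260,50,60)
    mm=np.zeros_like(m); mm[y:y+h,x:x+w]=m[y:y+h,x:x+w]
    n,l,s,ce=cv2.connectedComponentsWithStats(mm); k=1+np.argmax(s[1:,4]); print(c,s[k],ce[k]); obs[c]=np.r_[ce[k],s[k,0]-.5,s[k,1]-.5,s[k,0]+s[k,2]-.5,s[k,1]+s[k,3]-.5]
a=np.linspace(0,2*np.pi,60)
def model(c,x,y,z0):
    P=[proj(I[c],(x+.011*np.cos(t),y+.011*np.sin(t),z)) for z in(z0+.008,z0+.068) for t in a]
    hu=cv2.convexHull(np.float32(P)); M=cv2.moments(hu); h=hu[:,0]
    return np.r_[M['m10']/M['m00'],M['m01']/M['m00'],h.min(0),h.max(0)]
for cs in(('top',),('side',),('top','side')):
    f=lambda p:np.concatenate([model(c,p[0],p[1],.062)-obs[c] for c in cs])
    r=least_squares(f,[.4077,-.2647],diff_step=1e-3); print(cs,r.x,np.round(r.fun,1))
# slot: red/white frame
for c in I:
    im=I[c]['image']; hsv=cv2.cvtColor(im,cv2.COLOR_BGR2HSV)
    for nm,b in(('blue',(225,120,50,42) if c=='top' else (300,160,50,35)),('grey',(325,140,50,40) if c=='top' else (350,198,45,30))):
        x,y,w,h=b; m=cv2.inRange(hsv[y:y+h,x:x+w],(0,0,150),(180,90,255))
        co,_=cv2.findContours(m,cv2.RETR_EXTERNAL,cv2.CHAIN_APPROX_NONE); k=max(co,key=cv2.contourArea)
        q=cv2.approxPolyDP(cv2.convexHull(k),4,True)[:,0]+[x,y]
        W=np.array([at_z(I[c],*p,.09)[:2] for p in q]); print(c,nm,q.tolist(),'\n',W,W.mean(0),[np.linalg.norm(W[i]-W[i-1]) for i in range(len(W))])
        M=cv2.moments(cv2.convexHull(k)); print(at_z(I[c],M['m10']/M['m00']+x,M['m01']/M['m00']+y,.09))
    print(proj(I[c],(.6746,.1248,.09)))
    print('cup',[ (r['conf'],r['centre']) for r in env.tip_of(c,'release_key')])
T=cv2.resize(I['top']['image'][90:300,215:450],None,fx=2.8,fy=2.8,interpolation=cv2.INTER_CUBIC); cv2.imwrite('pics/c1.png',T)
E
```

```text
Traceback (most recent call last):
ValueError: attempt to get argmax of an empty sequence
```

```bash
cat > m.py <<'E'
from h import *
from scipy.optimize import least_squares
np.set_printoptions(precision=4,suppress=True)
I={c:env.get_image(c) for c in('top','side')}
for c,(u,v) in(('top',(426,261)),('side',(358,288))): print(cv2.cvtColor(I[c]['image'],cv2.COLOR_BGR2HSV)[v,u-4:u+5].tolist())
obs={}
for c in I:
    hsv=cv2.cvtColor(I[c]['image'],cv2.COLOR_BGR2HSV)
    m=cv2.inRange(hsv,(0,95,60),(20,255,255))
    x,y,w,h=(405,235,45,45) if c=='top' else (335,260,50,60)
    mm=np.zeros_like(m); mm[y:y+h,x:x+w]=m[y:y+h,x:x+w]
    n,l,s,ce=cv2.connectedComponentsWithStats(mm); k=1+np.argmax(s[1:,4]); print(c,s[k],ce[k]); obs[c]=np.r_[ce[k],s[k,0]-.5,s[k,1]-.5,s[k,0]+s[k,2]-.5,s[k,1]+s[k,3]-.5]
a=np.linspace(0,2*np.pi,60)
def model(c,x,y,z0):
    P=[proj(I[c],(x+.011*np.cos(t),y+.011*np.sin(t),z)) for z in(z0+.008,z0+.068) for t in a]
    hu=cv2.convexHull(np.float32(P)); M=cv2.moments(hu); h=hu[:,0]
    return np.r_[M['m10']/M['m00'],M['m01']/M['m00'],h.min(0),h.max(0)]
for cs in(('top',),('side',),('top','side')):
    f=lambda p:np.concatenate([model(c,p[0],p[1],.062)-obs[c] for c in cs])
    r=least_squares(f,[.4077,-.2647],diff_step=1e-3); print(cs,r.x,np.round(r.fun,1))
for c in I:
    im=I[c]['image']; hsv=cv2.cvtColor(im,cv2.COLOR_BGR2HSV)
    for nm,b in(('blue',(225,120,50,42) if c=='top' else (300,160,50,35)),('grey',(325,140,50,40) if c=='top' else (350,198,45,30))):
        x,y,w,h=b; m=cv2.inRange(hsv[y:y+h,x:x+w],(0,0,150),(180,90,255))
        co,_=cv2.findContours(m,cv2.RETR_EXTERNAL,cv2.CHAIN_APPROX_NONE)
        if not co: print(c,nm,'none'); continue
        k=max(co,key=cv2.contourArea)
        q=cv2.minAreaRect(k); q=cv2.boxPoints(q)+[x,y] if c=='top' else cv2.approxPolyDP(cv2.convexHull(k),4,True)[:,0]+[x,y]
        W=np.array([at_z(I[c],*p,.09)[:2] for p in q]); print(c,nm,q.tolist(),'\n',W,W.mean(0),[np.linalg.norm(W[i]-W[i-1]) for i in range(len(W))])
        M=cv2.moments(cv2.convexHull(k)); print(at_z(I[c],M['m10']/M['m00']+x,M['m01']/M['m00']+y,.09))
T=cv2.resize(I['top']['image'][90:300,215:450],None,fx=2.8,fy=2.8,interpolation=cv2.INTER_CUBIC); cv2.imwrite('pics/c1.png',T)
E
python3 m.py
```

```text
[[9, 120, 130], [10, 134, 167], [11, 136, 176], [11, 137, 175], [11, 138, 174], [10, 137, 173], [10, 136, 172], [10, 139, 172], [10, 137, 171]]
[[9, 138, 105], [9, 138, 109], [9, 138, 111], [10, 142, 113], [10, 145, 111], [9, 144, 113], [9, 139, 112], [9, 138, 111], [11, 105, 122]]
top [418 256  14   9  91] [425.6044 259.7582]
side [353 275  11  26 233] [357.4764 287.073 ]
('top',) [ 0.407  -0.2645] [-0.7  0.  -1.4 -1.1  2.   1. ]
('side',) [ 0.4084 -0.2621] [ 0.3  0.2 -0.7 -0.9  0.4  0.7]
('top', 'side') [ 0.4074 -0.2635] [-1.2 -0.1 -1.9 -1.3  1.5  0.8  0.4  0.8 -0.5 -0.3  0.6  1.3]
top blue [[232.54424667358398, 149.8362808227539], [234.0, 128.00000095367432], [268.0486717224121, 130.26991271972656], [266.5929183959961, 152.10619354248047]] 
 [[0.6534 0.1589]
 [0.7032 0.1563]
 [0.6985 0.0802]
 [0.6485 0.0832]] [0.6759 0.1196] [np.float64(0.07585518530390165), np.float64(0.049886237602560425), np.float64(0.07620793755135964), np.float64(0.05005127682321555)]
[0.6759 0.12   0.09  ]
top grey [[333.67804622650146, 153.49756145477295], [364.9560966491699, 146.79512310028076], [369.1999969482422, 166.60000228881836], [337.92194747924805, 173.30244064331055]] 
 [[ 0.6458 -0.0675]
 [ 0.6613 -0.1386]
 [ 0.6159 -0.1475]
 [ 0.6006 -0.0767]] [ 0.6309 -0.1076] [np.float64(0.04610889447794276), np.float64(0.07277593767196121), np.float64(0.046296905023289356), np.float64(0.07249163138966212)]
[ 0.6307 -0.1076  0.09  ]
side blue [[349, 160], [349, 170], [300, 173], [300, 160]] 
 [[0.8088 0.1402]
 [0.7605 0.0947]
 [0.6359 0.1895]
 [0.6914 0.2546]] [0.7241 0.1697] [np.float64(0.16394485544626053), np.float64(0.06635780449349249), np.float64(0.15660994485414595), np.float64(0.0855326402336832)]
[0.7206 0.1713 0.09  ]
side grey [[394, 202], [381, 198]] 
 [[ 0.7217 -0.1148]
 [ 0.7109 -0.0769]] [ 0.7163 -0.0958] [np.float64(0.03939809520538732), np.float64(0.03939809520538732)]
[ 0.7222 -0.0984  0.09  ]
```

View pics/c1.png

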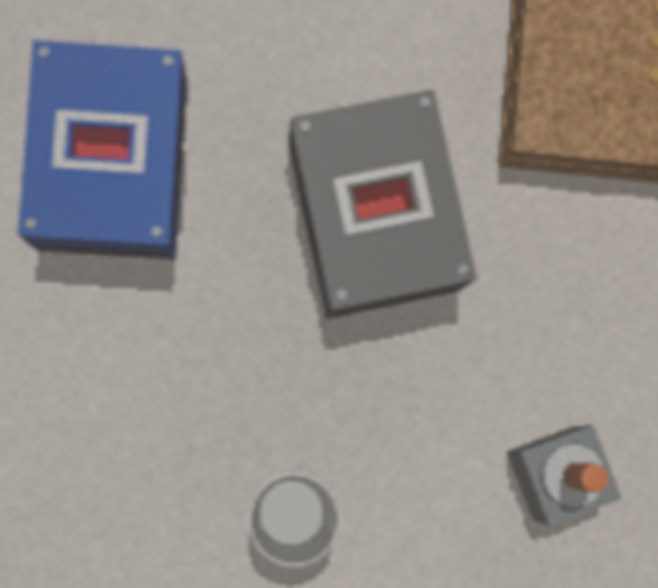

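The crop shows the blue slot frame centred near (100,141) and turned about -4°. The key's handle top is at (593,477) and the cup at (292,515). Key is at about (0.4075, -0.264) and the slot at about (0.676, 0.120). Moving now.

```bash
python3 -m pendant '[[1,-0.04,-0.035,0,0,0,0],[1,-0.08,-0.07,0,0,0,0],[1,-0.12,-0.105,0,0,0,0],[1,-0.16,-0.14,0,0,0,0],[1,-0.2,-0.175,0,0,0,0]]'
python3 -m pendant '[[1,-0.03,-0.045,0,0,0,0],[1,-0.06,-0.09,0,0,0,0],[1,-0.09,-0.135,0,0,0,0],[1,-0.12,-0.18,0,0,0,0],[1,-0.15,-0.225,0,0,0,0]]'
```

```text
time_s: 1.12
position: [0.2946, 0.3055, 0.2485]
tool_rot: [[-0.963, 0.27, 0.001], [0.27, 0.963, 0.0], [-0.001, 0.0, -1.0]]
ft_force: [0.4, 0.8, 0.2]
grip_width: 0.0851
gripper_force: 0.0
time_s: 1.75
position: [0.3778, 0.048, 0.2486]
tool_rot: [[-0.963, 0.271, 0.001], [0.271, 0.963, -0.0], [-0.001, 0.0, -1.0]]
ft_force: [0.4, -0.4, -0.3]
grip_width: 0.0857
gripper_force: 0.0
```

```bash
python3 -m pendant '[[1,-0.023,-0.056,0,0,0,0],[1,-0.046,-0.112,0,0,0,0],[1,-0.069,-0.168,0,0,0,0],[1,-0.092,-0.224,0,0,0,0],[1,-0.113,-0.28,0,0,0,0]]'
python3 -m pendant '[[1,0,-0.0125,0,0,0,0],[1,0,-0.0125,0.03,0,0,0],[1,0,-0.0125,0.06,0,0,0]]'
python3 - <<'E'
from h import *
o=env.observe();print(o['position'],o['q'])
im=env.get_image('side');cv2.imwrite('pics/s2.png',cv2.resize(im['image'][150:350,250:480],None,fx=2.6,fy=2.6,interpolation=cv2.INTER_CUBIC))
print(proj(im,o['position']))
E
```

```text
time_s: 2.38
position: [0.4105, -0.2525, 0.2485]
tool_rot: [[-0.963, 0.271, 0.0], [0.271, 0.963, -0.0], [-0.001, -0.0, -1.0]]
ft_force: [1.3, 0.9, 0.2]
grip_width: 0.0856
gripper_force: 0.0
time_s: 2.75
position: [0.407, -0.2618, 0.1878]
tool_rot: [[-0.963, 0.27, 0.0], [0.27, 0.963, -0.0], [-0.001, -0.0, -1.0]]
ft_force: [0.2, 0.6, 0.2]
grip_width: 0.0856
gripper_force: 0.0
[ 0.40703716 -0.26180371  0.18780209] [-4.68054217e+01  1.85411350e+01  9.03479383e+01  1.12759645e-02
  7.10827629e+01 -1.21127196e+02]
(np.float64(359.35994876233286), np.float64(256.99177792662095))
```

View pics/s2.png

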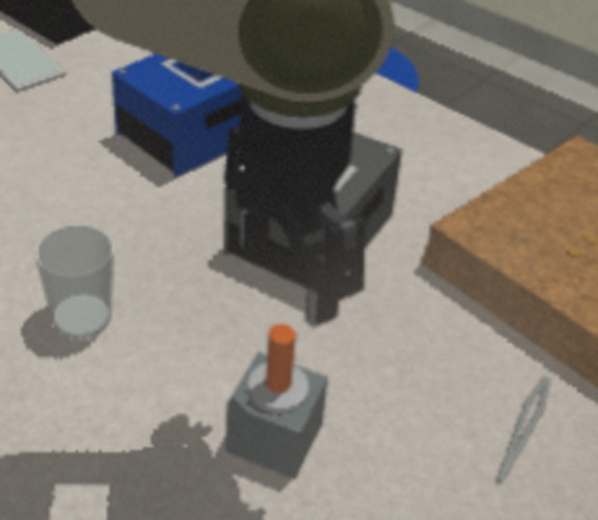

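The side crop shows the open gripper straight above the orange handle, whose top is at (282,333), with nothing in the way. Going down and closing.

```bash
python3 -m pendant '[[1,0,-0.0015,0.03,0,0,0],[1,0,-0.0015,0.06,0,0,0],[1,0,-0.0015,0.083,0,0,0],[1,0,-0.0015,0.083,0,0,0]]'
python3 -m pendant '[[0,0,0,0,0,0,0],[0,0,0,0,0,0,0],[0,0,0,0,0,0,0],[0,0,0,0,0,0,0],[0,0,0,0,0,0,0]]' 60
python3 -m pendant '[[0,0,0,0,0,0,0],[0,0,0,0,0,0,0],[0,0,0,0,0,0,0]]' 60
```

```text
time_s: 3.3
position: [0.4065, -0.2629, 0.105]
tool_rot: [[-0.963, 0.27, -0.002], [0.27, 0.963, 0.002], [0.002, 0.001, -1.0]]
ft_force: [0.1, -0.3, -0.0]
grip_width: 0.0849
gripper_force: 0.0
time_s: 3.92
position: [0.4069, -0.2639, 0.1058]
tool_rot: [[-0.963, 0.27, 0.001], [0.27, 0.963, -0.001], [-0.001, -0.0, -1.0]]
ft_force: [-0.5, 1.6, 5.1]
grip_width: 0.0204
gripper_force: 58.4
time_s: 4.3
position: [0.4069, -0.2639, 0.1058]
tool_rot: [[-0.963, 0.27, 0.001], [0.27, 0.963, -0.001], [-0.001, -0.0, -1.0]]
ft_force: [-1.6, 1.8, 5.3]
grip_width: 0.0207
gripper_force: 58.4
```

```bash
python3 -m pendant '[[0,0,0,-0.02,0,0,0],[0,0,0,-0.05,0,0,0],[0,0,0,-0.09,0,0,0],[0,0,0,-0.13,0,0,0],[0,0,0,-0.15,0,0,0]]'
python3 -m pendant '[[0,0,0,0,0,0,0],[0,0,0,0,0,0,0]]'
python3 - <<'E'
from h import *
o=env.observe();print(o['position'])
for c in('side','top'):
    im=env.get_image(c);x,y=map(int,proj(im,o['position']-[0,0,.05]))
    x0,y0=max(x-80,0),max(y-70,0)
    cv2.imwrite(f'pics/{c}3.png',cv2.resize(im['image'][y0:y0+140,x0:x0+160],None,fx=4,fy=4,interpolation=cv2.INTER_CUBIC));print(x0,y0)
    print([np.round(proj(im,o['position']-[0,0,d])) for d in(.044,.099)],env.tip_of(c,'release_key'))
E
```

```text
time_s: 4.92
position: [0.407, -0.264, 0.2573]
tool_rot: [[-0.963, 0.27, 0.002], [0.27, 0.963, -0.002], [-0.002, -0.001, -1.0]]
ft_force: [0.1, -0.0, -0.4]
grip_width: 0.0205
gripper_force: 58.7
time_s: 5.18
position: [0.4065, -0.2635, 0.2541]
tool_rot: [[-0.963, 0.27, -0.002], [0.27, 0.963, 0.002], [0.002, 0.001, -1.0]]
ft_force: [-0.5, -0.4, -1.0]
grip_width: 0.0208
gripper_force: 58.7
[ 0.40648224 -0.26351403  0.2541121 ]
280 181
[array([360., 249.]), array([359., 270.])] [{'centre': [360.3, 247.0], 'conf': 0.75}]
358 191
[array([440., 262.]), array([431., 261.])] []
```

View pics/side3.png

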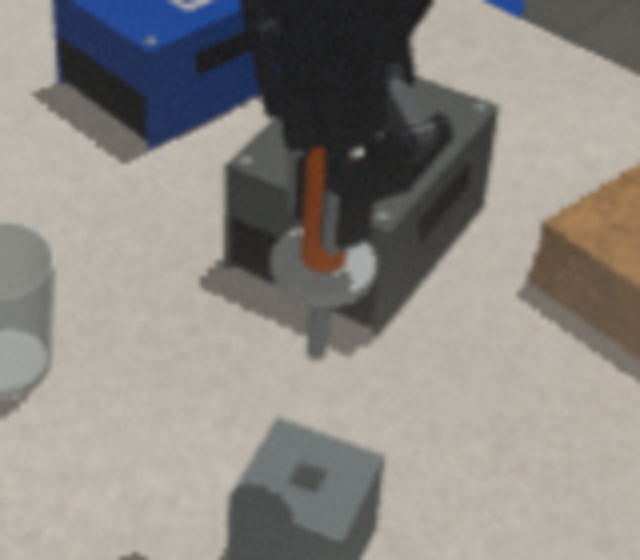

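The side crop shows the key held upright: collar at (323,268), rod tip at (316,355), exactly where predicted. The stand is empty. Carrying it to the blue slot.

```bash
python3 -m pendant '[[0,-0.0155,0.044,0,0,0,0],[0,-0.031,0.088,0,0,0,0],[0,-0.0465,0.132,0,0,0,0],[0,-0.062,0.177,0,0,0,0],[0,-0.0775,0.221,0,0,0,0]]'
python3 -m pendant '[[0,-0.0155,0.044,0,0,0,0],[0,-0.031,0.088,0,0,0,0],[0,-0.0465,0.132,0,0,0,0],[0,-0.062,0.177,0,0,0,0],[0,-0.0775,0.221,0,0,0,0]]'
python3 -m pendant '[[0,0,0,0.02,0,0,0],[0,0,0,0.04,0,0,0],[0,0,0,0.05,0,0,0],[0,0,0,0.05,0,0,0]]'
python3 - <<'E'
from h import *
o=env.observe();print(o['position'])
for c in('side','top'):
    im=env.get_image(c)
    x,y=map(int,proj(im,(.676,.12,.1)));x0,y0=x-80,y-70
    cv2.imwrite(f'pics/{c}4.png',cv2.resize(im['image'][y0:y0+140,x0:x0+160],None,fx=4,fy=4,interpolation=cv2.INTER_CUBIC));print(x0,y0)
    print([np.round(proj(im,p),1) for p in(o['position']-[0,0,.044],o['position']-[0,0,.099],(.676,.12,.09))],env.tip_of(c,'release_key'),env.tip_of(c,'blue_cassette_slot'))
E
```

```text
time_s: 6.0
position: [0.5419, -0.0706, 0.2548]
tool_rot: [[-0.963, 0.27, -0.001], [0.27, 0.963, 0.0], [0.001, -0.0, -1.0]]
ft_force: [0.7, -0.3, 0.1]
grip_width: 0.021
gripper_force: 58.8
time_s: 6.62
position: [0.6762, 0.1212, 0.2545]
tool_rot: [[-0.963, 0.27, -0.001], [0.27, 0.963, -0.0], [0.001, -0.0, -1.0]]
ft_force: [0.5, -1.3, -0.9]
grip_width: 0.0203
gripper_force: 58.8
time_s: 7.12
position: [0.6754, 0.1196, 0.2046]
tool_rot: [[-0.963, 0.271, -0.002], [0.271, 0.963, 0.0], [0.001, -0.0, -1.0]]
ft_force: [0.7, 0.0, 0.4]
grip_width: 0.0209
gripper_force: 58.9
[0.67541755 0.11964097 0.20461391]
244 103
[array([324.2, 156.5]), array([324.3, 172.4]), array([324.4, 176.6])] [{'centre': [321.6, 154.8], 'conf': 0.73}] [{'centre': [323.0, 176.4], 'conf': 0.79}]
169 68
[array([245.8, 131.9]), array([249.4, 138.5]), array([250.2, 140. ])] [{'centre': [248.0, 132.9], 'conf': 0.59}] [{'centre': [249.8, 138.5], 'conf': 0.94}]
```

View pics/side4.png

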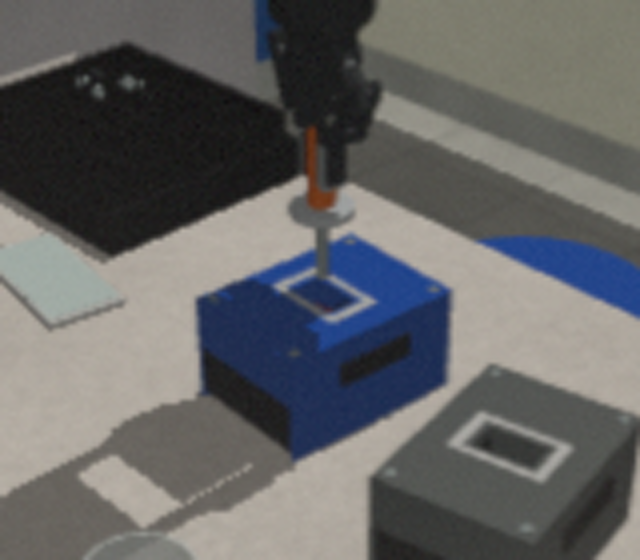

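View pics/top4.png

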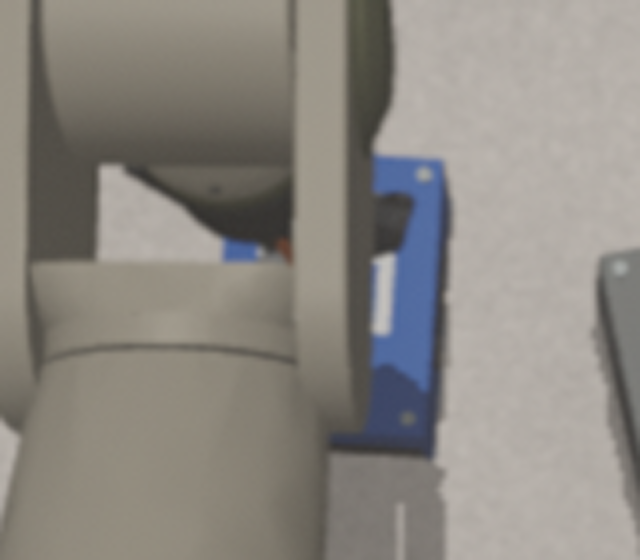

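Both views agree: in the side crop the rod tip at (321,275) hangs over the slot centre at about (325,295), about 15 mm above the cover. The top view is mostly blocked by the arm. Descending.

```bash
python3 -m pendant '[[0,0,0,0.01,0,0,0],[0,0,0,0.02,0,0,0],[0,0,0,0.03,0,0,0],[0,0,0,0.038,0,0,0]]'
python3 -m pendant '[[0,0,0,0.006,0,0,0],[0,0,0,0.012,0,0,0],[0,0,0,0.018,0,0,0],[0,0,0,0.024,0,0,0],[0,0,0,0.028,0,0,0]]'
python3 -m pendant '[[0,0,0,0.002,0,0,0],[0,0,0,0.004,0,0,0],[0,0,0,0.005,0,0,0],[0,0,0,0.005,0,0,0]]'
```

```text
time_s: 7.92
position: [0.6754, 0.1198, 0.1663]
tool_rot: [[-0.963, 0.27, -0.001], [0.27, 0.963, -0.0], [0.001, -0.0, -1.0]]
ft_force: [-0.4, -0.6, 0.0]
grip_width: 0.021
gripper_force: 58.9
time_s: 8.55
position: [0.6757, 0.1198, 0.1392]
tool_rot: [[-0.963, 0.27, 0.0], [0.27, 0.963, -0.0], [-0.0, 0.0, -1.0]]
ft_force: [-0.9, -1.2, 4.3]
grip_width: 0.0207
gripper_force: 59.3
time_s: 9.05
position: [0.6756, 0.1198, 0.1342]
tool_rot: [[-0.963, 0.27, -0.0], [0.27, 0.963, 0.0], [0.0, -0.0, -1.0]]
ft_force: [0.9, -0.2, 2.4]
grip_width: 0.0205
gripper_force: 59.3
```

```bash
python3 -m pendant '[[0,0,0,0.001,0,0,0],[0,0,0,0.001,0,0,0]]'
python3 -m pendant '[[0,0,0,0.001,0,0,0],[0,0,0,0.001,0,0,0]]'
```

```text
time_s: 9.3
position: [0.6756, 0.1198, 0.1339]
tool_rot: [[-0.963, 0.27, 0.001], [0.27, 0.963, -0.0], [-0.001, 0.0, -1.0]]
ft_force: [-1.6, -0.9, 6.5]
grip_width: 0.0206
gripper_force: 59.7
time_s: 9.55
position: [0.6756, 0.1198, 0.1339]
tool_rot: [[-0.963, 0.27, 0.001], [0.27, 0.963, -0.0], [-0.001, 0.0, -1.0]]
ft_force: [-3.0, -0.8, 11.5]
grip_width: 0.0205
gripper_force: 60.2
```

```bash
python3 -m pendant '[[0,0,0,0.001,0,0,0],[0,0,0,0.0015,0,0,0],[0,0,0,0.0015,0,0,0]]'
python3 - <<'E'
from h import *
o=env.observe();print(o['position'],o['wrist_torque'])
im=env.get_image('side');x0,y0=244,103
cv2.imwrite('pics/s5.png',cv2.resize(im['image'][y0:y0+140,x0:x0+160],None,fx=4,fy=4,interpolation=cv2.INTER_CUBIC))
E
```

```text
time_s: 9.93
position: [0.6757, 0.1198, 0.1338]
tool_rot: [[-0.963, 0.27, 0.003], [0.27, 0.963, -0.0], [-0.003, 0.0, -1.0]]
ft_force: [-6.4, -0.5, 19.0]
grip_width: 0.0206
gripper_force: 60.9
[0.6756876  0.11980149 0.13379539] [-0.25370773  1.26002938 -0.07086829]
```

View pics/s5.png

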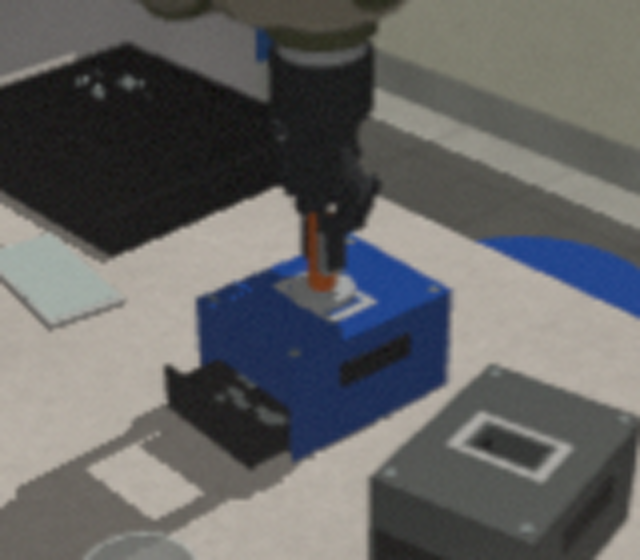

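The side crop shows the collar on the cover at (325,292) and the tray out at (230,415); the grey cassette is untouched. Easing off the preload, releasing and retreating.

```bash
python3 -m pendant '[[0,0,0,-0.001,0,0,0],[0,0,0,-0.0023,0,0,0],[0,0,0,-0.0023,0,0,0]]'
python3 -m pendant '[[0.35,0,0,0,0,0,0],[0.6,0,0,0,0,0,0],[1,0,0,0,0,0,0],[1,0,0,0,0,0,0],[1,0,0,0,0,0,0]]'
python3 -m pendant '[[1,0,0,0,0,0,0],[1,0,0,-0.02,0,0,0],[1,0,0,-0.05,0,0,0],[1,0,0,-0.09,0,0,0],[1,0,0,-0.13,0,0,0]]'
python3 -m pendant '[[1,0.05,0,0,0,0,0],[1,0.1,0,0,0,0,0],[1,0.15,0,0,0,0,0],[1,0.2,0,0,0,0,0],[1,0.2,0,0,0,0,0]]'
python3 - <<'E'
from h import *
im=env.get_image('side');x0,y0=244,103
cv2.imwrite('pics/s6.png',cv2.resize(im['image'][y0:y0+140,x0:x0+160],None,fx=4,fy=4,interpolation=cv2.INTER_CUBIC))
print(env.tip_of('side','release_key'),proj(im,(.6757,.1198,.09)))
E
```

```text
time_s: 10.35
position: [0.6756, 0.1198, 0.1339]
tool_rot: [[-0.963, 0.27, 0.001], [0.27, 0.963, -0.0], [-0.001, 0.0, -1.0]]
ft_force: [-2.0, -0.7, 8.3]
grip_width: 0.0206
gripper_force: 59.5
time_s: 10.98
position: [0.6755, 0.1198, 0.1331]
tool_rot: [[-0.963, 0.27, -0.0], [0.27, 0.963, 0.0], [0.0, -0.0, -1.0]]
ft_force: [-0.2, 0.2, 0.4]
grip_width: 0.0853
gripper_force: 0.0
time_s: 11.6
position: [0.6754, 0.1198, 0.2644]
tool_rot: [[-0.963, 0.27, -0.0], [0.27, 0.963, 0.0], [0.0, -0.0, -1.0]]
ft_force: [-0.1, 0.2, 0.2]
grip_width: 0.0853
gripper_force: 0.0
time_s: 12.22
position: [0.4804, 0.1748, 0.264]
tool_rot: [[-0.963, 0.268, 0.0], [0.268, 0.963, 0.0], [-0.0, 0.0, -1.0]]
ft_force: [0.9, -0.6, 0.2]
grip_width: 0.0855
gripper_force: 0.0
[{'centre': [324.4, 176.5], 'conf': 0.64}] (np.float64(324.3303807189885), np.float64(176.65551698042165))
```

View pics/s6.png

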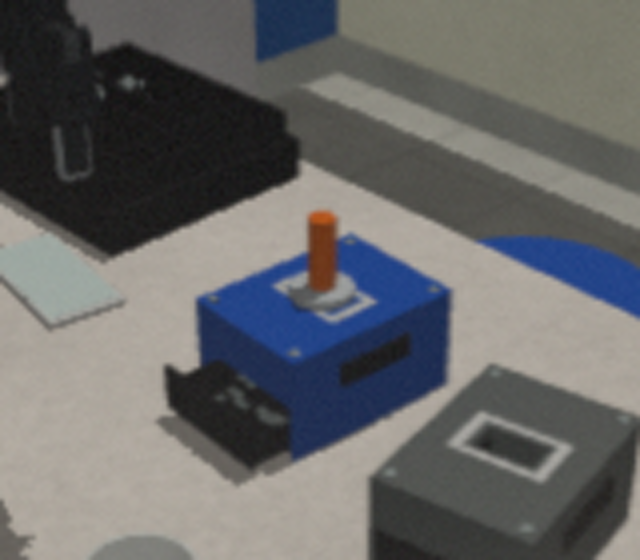

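The crop shows the key upright, collar flat on the blue cover at (322,292), the tray out at (230,415), the grey cassette unchanged and the gripper clear.

```bash
python3 -c "
from rig import env
print(env.close_job())"
```

```text
the job is handed in; nothing more can be done
None
```

The job is handed in at about 12 s: the release key stands fully home in the blue cassette with its collar on the cover, the tray is out, and the grey cassette was not touched.

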